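# Shut a lever-less stop valve with locking pliers

## Task

The stop valve in the cupboard has lost its lever, so only its bare brass stem stands up through the shelf: slide the open locking pliers gently along the shelf, right onto the stem's two flats, and squeeze the handles until they snap over centre and lock on it. Swing the locked pliers clockwise (seen from above) until you feel the stem come up against its shut stop, nip it firmly home there without straining the stop, then flick the red release lever so that the pliers spring open. Leave the pliers lying loose on the shelf, the valve shut and everything else where it was.

Things in the scene. Friction and masses are not known exactly. Their poses are not given: they have to be found in the camera images.
- valve: fixed stop valve under the shelf: a flat aluminium rosette, 72 mm across, with the brass stem rising from its middle. Origin on the stem's axis at shelf level, z up. +x is about where the stem's tab points when shut. The stop itself is a small red lug, 16 mm from the axis, on a clamped collar whose setting differs: shut lies anywhere within 0.35 rad of +x, to be found by feel.
- stem_top (a point): on the axis of the brass stem, 28 mm above the shelf. The stem is a bar 16 x 12 mm in plan, 28 mm high, with a threaded stub on top to 37 mm; its two flats are 12 mm apart and 16 mm wide. The frame turns with the stem: x along the flats, y square to them, z up.
- stem_tab (a point): end of the steel stop tab at the stem's foot, 18 mm from its axis along its x, 3 mm up. Home is when the tab bears on the red lug, 16 mm from the axis, with 15 to 40 N: that is 3 to 8 N more push at the handles, 80 mm from the axis, than the free turning takes (it rises some 1 N per 0.02 rad); 4 to 5 N more is right. Over 40 N on the lug strains it.
- stem: the brass stem (see stem_top), turning in the valve. Origin on its axis at shelf level, x along its flats, z up. It turns with 0.3 N m of friction (3.5 to 5.5 N at the handles, 80 mm from the axis) and stays where it is left. It starts 0.75 to 1.15 rad anticlockwise of the valve's +x, seen from above; shut is clockwise. Locked jaws forced more than 0.25 rad round the flats chew them.
- pliers: steel locking pliers lying flat and loose on the shelf, jaws open and facing the stem, about 0.37 kg, 200 mm long, 20 mm thick. Origin at shelf level at the bite, midway between jaw faces closed on a 12 mm part. x points along the pliers out through the jaws, z up. Fixed jaw and fixed handle are on the -y side, moving jaw, moving handle and release lever on the +y side.
- bite (a point): middle of the bite: the pliers' origin, 10 mm up. The fixed jaw's face is 6 mm to the -y side, from the throat 8.5 mm behind the bite to the tip 16 mm ahead of it, 4 to 16 mm up. Open, the jaws stand 17 mm apart at the bite, so a stem in the middle of the gap has its axis 2 to 3 mm to the +y side. With the stem against the throat, bite and stem agree to 0.5 mm lengthwise.
- fixed_handle (a point): middle of the fixed handle, 125 mm behind the bite, 14.5 mm to the -y side, 10 mm up. The handle runs straight along x from 34 to 140 mm behind the bite, 13 mm wide, 0 to 20 mm up, and ends in an 18 mm screw knob to 152 mm. Pinched here alone, it slides the pliers without closing them; about 35 mm is free beside it, inside the open handles.
- moving_handle (a point): middle of the moving handle (12 mm wide, 0 to 20 mm up), 10 mm up; about 90 mm behind the bite and 12 mm to the +y side when locked; turns with that handle. 80 mm behind the bite the handles measure 64 mm over their outsides when open (y -21 to +43 mm in the pliers' frame; the moving one slants 0.45 rad outwards to the rear) and 39 mm, parallel, when locked (y -21 to +18 mm).
- handle (a joint): toggle angle of the moving handle, rad: 0 fully open; the jaws meet a 12 mm part at about 0.3; hardest to squeeze near 0.53 (25 to 35 N on each handle, 80 mm behind the bite); dead centre 0.81; snapped over and locked at 0.99. A light spring opens it when below centre; locked, it stays shut by itself.
- release (a joint): release lever's angle, rad: 0 at rest, grows as the tail is pushed outwards (to the pliers' +y side); it bears on the toggle from about 0.08 and breaks the lock at about 0.25, some 20 mm of travel at the tail, with 2 to 4 N; end 0.40. A light spring returns it.
- release_tail (a point): middle of the red tail of the release lever: 36 mm long along the pliers, 5 mm thick, 1.5 to 18.5 mm up; turns with the lever. It stands behind the ends of both handles; with the pliers locked it lies about 168 mm behind the bite and 2.5 mm to the +y side, with free room on both sides of it.
- hex_set: bystander: silver folding hex key set, 105 x 38 x 22 mm, loose, origin under its middle
- saucer: bystander: white ceramic saucer of screws, 140 mm across, 18 mm high, loose, origin under its middle
- bleed_key: bystander: chrome bleed key, 45 x 40 x 11 mm, loose, origin under it
- old_lever: bystander: the valve's broken-off lever, blue grip and steel blade, 130 x 17 x 7 mm, loose, origin under its middle
- tin: bystander: green tin, 76 mm diameter, 72 mm high, loose, origin under its middle
- tape: bystander: white tape reel, 56 mm diameter, 14 mm high, loose, origin under its middle

How it is judged (in metres and radians):
On the way, in this order (a step that is already met when the one before it is completed fails the run):
1. the pliers are snapped over centre and locked on the stem, right up to the throat of the jaws, before the valve is turned (value of joint handle above 0.9 rad and contact force between pliers and stem above 50 N and horizontal distance between bite and stem_top below 0.006 m and angle between the x axis of stem_top and the x axis of valve, either way round above 0.45 rad), for 0.3 s.
2. with the pliers locked, the stem is nipped home: its tab bears on the stop lug with more than 15 N (value of joint handle above 0.9 rad and contact force between stem and valve above 15 N), for 0.2 s.
3. the release lever is pushed while the pliers are still locked (value of joint release above 0.08 rad and value of joint handle above 0.82 rad), for 0.01 s.
At the end, for the whole second after the job is handed in: the pliers are sprung open (handle below 0.2 rad), lie flat and at rest on the shelf, and the stem is still home, its tab bearing on the stop lug with more than 3 N (its own friction keeps it there) (value of joint handle below 0.2 rad and contact force between stem and valve above 3 N and linear speed of pliers below 0.02 m/s and angle between pliers's own z axis and vertical below 0.1 rad and height (world z) of pliers below 0.01 m); the robot touches nothing.
It fails at once if the stem's tab is pressed on its stop with more than 40 N, which strains it (contact force between stem and valve above 40 N).
It fails at once if the locked jaws are forced more than 0.25 rad round the stem, which chews its flats (value of joint handle above 0.9 rad and angle between the x axis of pliers and the x axis of stem, either way round above 0.25 rad).
It fails at once if the open pliers are rammed against the stem with more than 30 N (value of joint handle below 0.15 rad and contact force between pliers and stem above 30 N).
It fails at once if a bystander is moved more than 30 mm (distance of any of hex_set, saucer, bleed_key, old_lever, tin, tape from where it was at the start of the episode above 0.03 m).
It also fails if it takes over 72 s, if anything falls off the work surface, if the arm or the gripper's body presses on something with over 40 N, if the wrist force passes 120 N, or if a joint passes its speed limit or range.

## Robot

A 6-joint arm with a two-finger parallel gripper is mounted at the origin on the work surface. World frame = base frame: x ahead of the robot, y to its left, z up, the work surface at z = 0. Lengths are in m, angles in degrees, forces in N, time in s.
With the tool pointing down it reaches from about 0.325 to 0.875 m from the base axis. Payload 4.4 kg.
Tool frame: the origin (TCP) lies midway between the tips of the shut fingers; the grasp point (between the pads) lies ctrl.tcp_to_grasp behind it (ctrl.tcp_to_grasp is the distance from the TCP to the grasp point, in m); z points along the fingers, y is the line along which they close (so a half turn about z gives the same grasp; the last joint's range is limited). The gripper opens to 85 mm and grips with 20 to 120 N. Pads are 22 mm wide; open, the fingers measure 114 mm over their backs; the gripper's body (76 mm by 85 mm) begins 54 mm behind the grasp point. The pads swing forward as they close: fully open they stand 13 mm farther back than shut.
Start: joints at [56.408, 11.837, 88.321, -0, 79.842, -8.623], TCP at [0.243, 0.521, 0.192] pointing down, gripper open.
Joint ranges: [-156.59, 156.59], [-49.26, 127.26], [12.9, 141.05], [-63.56, 243.56], [4.71, 150.69], [-161.64, 161.64]. Speed limits (degrees/s): [159.86, 159.86, 180, 180, 180, 180].

## Interface

Orientations are given as a 3x3 rotation matrix whose columns are the frame's x, y, z axes.
In Python, from station import ctrl, imaging gives the robot as it stands (ctrl), with the cameras (imaging).
- The arm moves only by the shell command python3 steer.py 'ROWS' [FORCE]. ROWS is a JSON list that holds a single list of rows (three levels of brackets), with 1 to 8 rows, each of 7 numbers: the finger opening in m, then dx, dy, dz in m, then a rotation vector rx, ry, rz in degrees; each row is the pose to reach, as a shift and turn from the pose commanded when the command began, along the tool's axes at that moment; what a row does not reach only later rows make up. A row lasts 1/8 s, in which the tool goes at most 0.0625 m and 10.7 degrees, less where a joint would pass 70% of its speed; a pose out of reach is approached as far as the arm can. The fingers move at their own pace and stop on an object; FORCE is the grip in N (left out, the last holds). Time passes only in rows, so rows that do not move let the fingers close. It prints the time, the measured TCP pose, the force, the opening and the grip force at its end. Input that does not fit is refused with a message, and nothing moves.
- ctrl.read_state(): the state, without advancing time (a new reading comes with each control period).
- imaging.capture(name): name is "side" or "top"; returns a dict with "image" (400x640x3 uint8, red, green, blue), "range_z" (400x640 float32, m along the optical axis (not along the pixel's ray), 0 where there is no reading), "K" (3x3 intrinsics, pixels), "k1" (the pictures are not rectified: a ray, as slopes to the right and down, at radius r is drawn at 1 + k1 r^2 times it, then the intrinsics apply), "world_from_camera" (4x4, takes a point from camera to world coordinates). Camera axes: x right, y down, z forward; pixel columns grow to the right and rows downward; lengths in m; the calibration is good to about 2 mm. A picture is of the moment at which its call begins.
- ctrl.finish_job(): hands the job in; it is judged then, once.
The state is a dict: "time": time; "joint_pos": joint angles; "dq": joint speeds; "joint_torque": joint torques, N m; "tool_pos": TCP position; "ee_rot": TCP orientation; "ft_force": force on the tool from outside, world axes, zero at the start; "torque": the same for the moment, N m; "grip_width": finger opening in m; "gripper_force": force on a finger pad.
Only numpy, scipy, OpenCV 4.12 (cv2) and the standard library are available. Lean on these libraries where they do the work, as an engineer would, in place of code of your own. Each camera call takes 0.05 s, during which the arm holds its last target. There are 200 camera calls.

## Working session

There is one attempt and no reset: what is moved stays moved. The work goes in short steps, Python scripts to look and compute and a shell command to move; the robot and the scene stay as the last step left them, time stands still between calls to the robot, and variables do not carry over. Pictures are saved under pics/ and viewed, at most 10 in all, crops included, and the job is handed in when it is done.

```bash
ls; mkdir -p pics; cat > h.py <<'E'
import numpy as np, cv2
from station import ctrl, imaging
def cap(n):
    c=imaging.capture(n); np.savez(f'{n}.npz',**{k:v for k,v in c.items()}); return c
def pix2world(c,u,v,z=None):
    K=c['K'];x=(u-K[0,2])/K[0,0];y=(v-K[1,2])/K[1,1];k=float(c['k1'])
    xd,yd=x,y
    for _ in range(20):
        s=1+k*(x*x+y*y);x,y=xd/s,yd/s
    T=c['world_from_camera'];d=T[:3,:3]@np.array([x,y,1]);o=T[:3,3]
    if z is None:
        t=float(c['range_z'][int(round(v)),int(round(u))])
    else: t=(z-o[2])/d[2]
    return o+d*t
def w2p(c,p):
    T=c['world_from_camera'];q=T[:3,:3].T@(np.array(p)-T[:3,3]);x,y=q[:2]/q[2];s=1+float(c['k1'])*(x*x+y*y)
    K=c['K'];return K[0,0]*x*s+K[0,2],K[1,1]*y*s+K[1,2]
E
python3 - <<'E'
from h import *
for n in('top','side'):
    c=cap(n);cv2.imwrite(f'pics/{n}0.png',c['image'][:,:,::-1]);print(n,c['K'],c['k1'],c['world_from_camera'].round(3))
s=ctrl.read_state();print(s['ee_rot'],s['ft_force'],ctrl.tcp_to_grasp,s['grip_width'])
E
```

```text
pics
station.py
steer.py
top [[515.70243654   0.         327.32263854]
 [  0.         515.70243654 203.62515348]
 [  0.           0.           1.        ]] -0.018370584461031805 [[ 0.012 -0.987  0.158  0.331]
 [-1.    -0.01   0.017 -0.035]
 [-0.015 -0.159 -0.987  1.766]
 [ 0.     0.     0.     1.   ]]
side [[426.24592097   0.         321.14332353]
 [  0.         426.24592097 203.48439147]
 [  0.           0.           1.        ]] 0.026168848975618556 [[-0.994 -0.08   0.079  0.504]
 [-0.112  0.687 -0.718  0.893]
 [ 0.002 -0.722 -0.692  0.923]
 [ 0.     0.     0.     1.   ]]
[[-9.06530218e-01  4.22139311e-01 -1.16852446e-03]
 [ 4.22140801e-01  9.06528623e-01 -1.73194688e-03]
 [ 3.28178005e-04 -2.06334404e-03 -9.99997817e-01]] [ 0.88720788 -0.51955874  0.0082632 ] 0.0187 0.08545829160317299
```

View pics/top0.png

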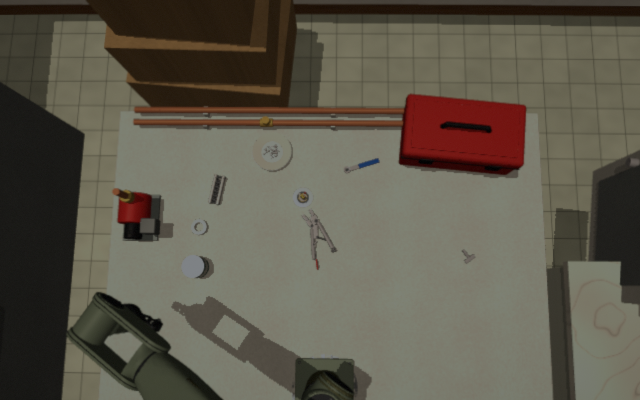

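View pics/side0.png

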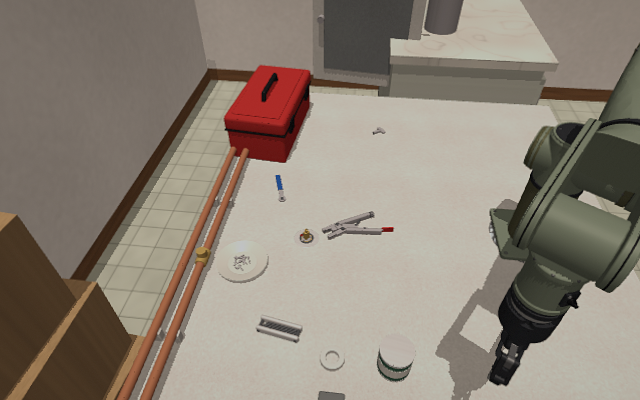

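```bash
python3 - <<'E'
from h import *
def crop(n,u0,u1,v0,v1,k):
    c=np.load(n+'.npz');im=c['image'][v0:v1,u0:u1,::-1]
    im=cv2.resize(im,None,fx=k,fy=k,interpolation=cv2.INTER_CUBIC)
    for u in range((u0+9)//10*10,u1,10): cv2.line(im,((u-u0)*k+k//2,0),((u-u0)*k+k//2,8),(0,0,255),1);cv2.putText(im,str(u),((u-u0)*k,20),0,.4,(0,0,255),1)
    for v in range((v0+9)//10*10,v1,10): cv2.line(im,(0,(v-v0)*k+k//2),(8,(v-v0)*k+k//2),(0,0,255),1);cv2.putText(im,str(v),(10,(v-v0)*k+k//2),0,.4,(0,0,255),1)
    return im
cv2.imwrite('pics/topc.png',crop('top',282,352,184,274,6)) 
cv2.imwrite('pics/sidec.png',crop('side',290,400,200,255,7))
E
```

```text
(no output)
```

View pics/topc.png

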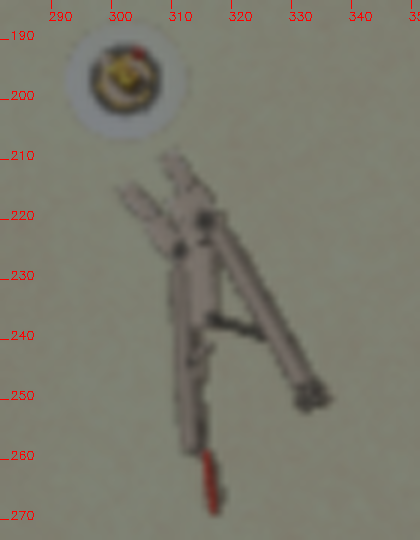

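View pics/sidec.png

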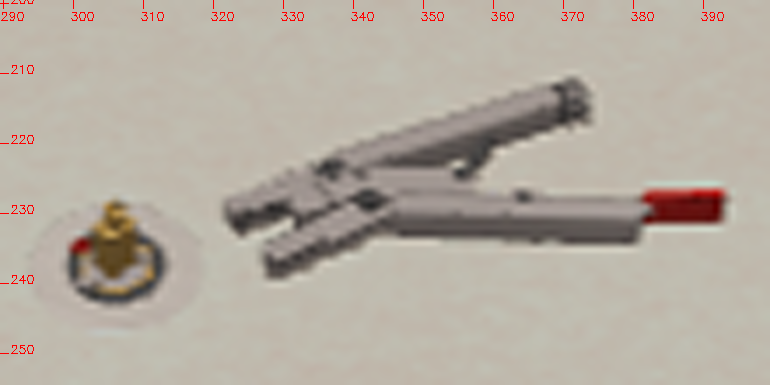

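```bash
python3 - <<'E'
from h import *
def crop(n,u0,u1,v0,v1,k):
    c=np.load(n+'.npz');im=c['image'][v0:v1,u0:u1,::-1].astype(float)
    im=np.clip((im-im.min())/(im.max()-im.min())*1.0,0,1)**.7*255
    im=cv2.resize(im.astype(np.uint8),None,fx=k,fy=k,interpolation=cv2.INTER_CUBIC)
    for u in range(u0,u1,2): cv2.putText(im,str(u),((u-u0)*k,10),0,.35,(0,0,255),1)
    for v in range(v0,v1,2): cv2.putText(im,str(v),(0,(v-v0)*k+k//2),0,.35,(0,0,255),1)
    return im
a=crop('top',292,314,187,208,18);b=crop('side',296,318,224,245,18)
cv2.imwrite('pics/valve.png',np.hstack([a,b]))
c=np.load('top.npz');d=np.load('side.npz')
def tri(pt,ps):
    P=[]
    from scipy.optimize import least_squares
    r=least_squares(lambda p:np.r_[np.array(w2p(c,p))-pt,np.array(w2p(d,p))-ps],[.5,0,0.02]);return r.x.round(4),r.fun.round(2)
print('stub',tri((302.7,196.2),(305.0,230.)))
print('knob',tri((332.2,250),(370.5,214.5)))
print('redend',tri((316.3,268),(392.5,229)))
print('fjawtip',tri((308.5,209.5),(322,230)))
print('mjawtip',tri((301.5,215),(328,237.5)))
E
```

```text
stub (array([0.6374, 0.0799, 0.0301]), array([ 0.04, -1.05,  0.85,  0.19]))
knob (array([ 0.4543, -0.023 ,  0.0112]), array([ 0.07, -0.52,  0.45,  0.1 ]))
redend (array([0.3908, 0.0304, 0.0127]), array([-0.02,  0.1 , -0.09, -0.02]))
fjawtip (array([0.5921, 0.0601, 0.0147]), array([ 0.03, -0.53,  0.43,  0.1 ]))
mjawtip (array([0.5727, 0.084 , 0.0116]), array([ 0.03, -0.35,  0.29,  0.06]))
```

View pics/valve.png

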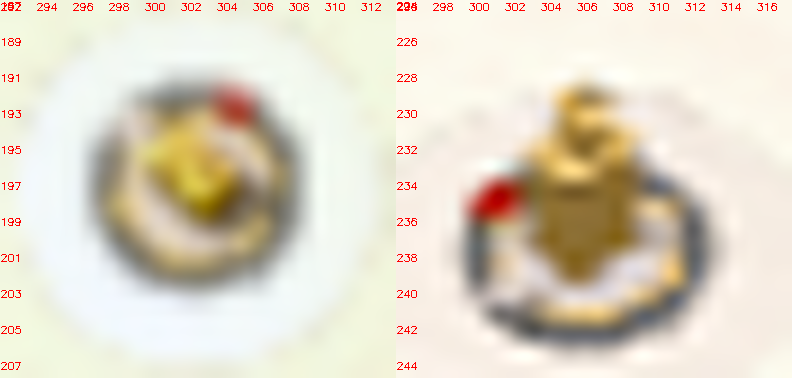

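```bash
cat > fit.py <<'E'
from h import *
from scipy.optimize import least_squares
# silhouette fit of brass stem (box + stub) in both views
C={n:np.load(n+'.npz') for n in('top','side')}
W={'top':(296,309,190,203),'side':(299,313,225,243)}
S=6
def sil(c,w,x,y,th,du,dv):
    u0,u1,v0,v1=w
    R=np.array([[np.cos(th),-np.sin(th)],[np.sin(th),np.cos(th)]])
    m=np.zeros(((v1-v0)*S,(u1-u0)*S),np.uint8)
    def hull(P):
        q=np.array([w2p(c,p) for p in P])+[du,dv]
        q=((q-[u0-.5,v0-.5])*S).astype(np.float32)
        cv2.fillConvexPoly(m,(cv2.convexHull(q)[:,0]*16).astype(np.int32),255,cv2.LINE_AA,4)
    B=[(*(R@[a,b]+[x,y]),z) for a in(-.008,.008) for b in(-.006,.006) for z in(.004,.028)]
    hull(B)
    hull([(x+.005*np.cos(t),y+.005*np.sin(t),z) for t in np.linspace(0,6,10) for z in(.028,.037)])
    m=cv2.GaussianBlur(m.astype(np.float32)/255,(0,0),.5*S)
    return cv2.resize(m,(u1-u0,v1-v0),interpolation=cv2.INTER_AREA)
def data(n):
    u0,u1,v0,v1=W[n];im=C[n]['image'][v0:v1,u0:u1].astype(float)
    return (im[:,:,0]-im[:,:,2])/(im.max(2)+5)   # saturation-like, red-blue
D={n:data(n) for n in W}
def weight(n,x,y):
    u0,u1,v0,v1=W[n];uu,vv=np.meshgrid(np.arange(u0,u1),np.arange(v0,v1))
    if n=='top':
        a=w2p(C[n],(x,y,.016));return (np.hypot(uu-a[0],vv-a[1])<4.3)*1.
    a=w2p(C[n],(x,y,.018));return ((abs(uu-a[0])<5)&(abs(vv-a[1])<6.5)&(vv<239.5))*1.
best=[]
for th in np.radians(np.arange(0,180,10)):
    def f(p):
        r=[]
        for n in W:
            du,dv=(p[3],p[4]) if n=='top' else(0,0)
            m=sil(C[n],W[n],p[0],p[1],th+0*p[2],du,dv);w=weight(n,.637,.08);A=np.stack([m.ravel(),np.ones(m.size)],1)*w.reshape(-1,1)
            d=(D[n]*w).ravel();s=np.linalg.lstsq(A,d,rcond=None)[0];r.append(A@s-d)
        return np.concatenate(r)
    r=least_squares(f,[.637,.08,0,0,0],diff_step=2e-3,x_scale=[.002,.002,1,.5,.5],method='trf')
    # du,dv absorb calibration offset
    print(round(np.degrees(th)),r.cost.round(4),r.x.round(4))
E
python3 fit.py
```

```text
0 1.3722 [0.638  0.0828 0.     0.     0.    ]
10 1.403 [0.6376 0.0828 0.     0.     0.    ]
20 1.3147 [0.6378 0.0827 0.     0.     0.    ]
30 1.2174 [0.6378 0.0832 0.     0.     0.    ]
40 1.1497 [0.6378 0.0831 0.     0.     0.    ]
50 1.1175 [0.6379 0.0831 0.     0.     0.    ]
60 1.1266 [0.638 0.083 0.    0.    0.   ]
70 1.1961 [0.6379 0.0832 0.     0.     0.    ]
80 1.3085 [0.6377 0.0827 0.     0.     0.    ]
90 1.4689 [0.6376 0.0828 0.     0.     0.    ]
100 1.6868 [0.6373 0.0825 0.     0.     0.    ]
110 1.4981 [0.6375 0.0827 0.     0.     0.    ]
120 1.4123 [0.6377 0.0826 0.     0.     0.    ]
130 1.3677 [0.6381 0.0826 0.     0.     0.    ]
140 1.3292 [0.6382 0.0827 0.     0.     0.    ]
150 1.304 [0.6384 0.0827 0.     0.     0.    ]
160 1.2985 [0.6384 0.0828 0.     0.     0.    ]
170 1.3252 [0.6383 0.0829 0.     0.     0.    ]
```

```bash
python3 - <<'E'
from h import *
from scipy.optimize import least_squares
c=np.load('top.npz');d=np.load('side.npz')
print('ros',pix2world(c,302.1,197.1,.001),pix2world(d,305.9,237.5,.003))
# fixed handle: centreline at top z=.02 in top view; 
a=pix2world(c,322,231,.02);b=pix2world(c,329.5,246,.02);print(a,b,np.degrees(np.arctan2(*(a-b)[[1,0]])))
# side: top face centreline
a=pix2world(d,345,221.3,.02);b=pix2world(d,364,213.8,.02);print(a,b,np.degrees(np.arctan2(*(a-b)[[1,0]])))
def proj(o,yaw):
    R=lambda p:(o[0]+np.cos(yaw)*p[0]-np.sin(yaw)*p[1],o[1]+np.sin(yaw)*p[0]+np.cos(yaw)*p[1],p[2])
    for n,p in dict(knob=(-.146,-.0145,.01),ftip=(.016,-.008,.016),hand=(-.125,-.0145,.02),hf=(-.034,-.0145,.02)).items(): print(n,np.round(w2p(c,R(p)),1),np.round(w2p(d,R(p)),1))
proj((.574,.0594),np.radians(28.8))
import sys
s=ctrl.read_state();print(s['time'],s['tool_pos'])
E
```

```text
ros [0.63569873 0.08393771 0.001     ] [0.63740064 0.08351499 0.003     ]
[0.51606812 0.01258206 0.02      ] [ 0.46534654 -0.01351679  0.02      ] 27.22814062927932
[0.52967148 0.02242704 0.02      ] [ 0.47550617 -0.01510285  0.02      ] 34.717196515796516
knob [332.5 249.9] [371.3 214.8]
ftip [308.5 209. ] [322.5 229.8]
hand [329.5 244.2] [365.3 214.3]
hf [316.9 220.7] [337.5 222.6]
0.1 [0.24231503 0.52059643 0.19100895]
```

```bash
python3 steer.py '[[[0.032,-0.433,-0.387,0.02,0,0,-54],[0.032,-0.433,-0.387,0.02,0,0,-54],[0.032,-0.433,-0.387,0.02,0,0,-54],[0.032,-0.433,-0.387,0.02,0,0,-54],[0.032,-0.433,-0.387,0.02,0,0,-54],[0.032,-0.433,-0.387,0.02,0,0,-54],[0.032,-0.433,-0.387,0.02,0,0,-54],[0.032,-0.433,-0.387,0.02,0,0,-54]]]' 20
```

```text
time: 1.1
tool_pos: [0.4277, 0.0908, 0.1759]
ee_rot: [[-0.874, -0.485, 0.0], [-0.485, 0.874, 0.0], [-0.0, 0.0, -1.0]]
ft_force: [1.4, 1.7, 0.3]
grip_width: 0.0319
gripper_force: 0.0
```

```bash
cat > t.py <<'E'
# usage: t.py x y z yaw : shift in tool axes from the commanded/measured pose
import sys;from h import *
s=ctrl.read_state();R=np.array(s['ee_rot']);p=np.array(s['tool_pos'])
y=np.degrees(np.arctan2(R[1,1],R[0,1]));print('t',s['time'],'pos',p.round(4),'yaw',y.round(2),'ft',np.round(s['ft_force'],2),'tq',np.round(s['torque'],2),'w',round(s['grip_width'],4),'j6',np.round(s['joint_pos'],0))
if len(sys.argv)>4:
    x=[float(a) for a in sys.argv[1:]]
    print('d',(R.T@(np.array(x[:3])-p)).round(4),'rz',round(-(x[3]-y),2))
E
python3 t.py .4715 -.0135 .08 119
```

```text
t 1.1 pos [0.4277 0.0908 0.1759] yaw 119.04 ft [1.45 1.75 0.34] tq [-0.03 -0.02 -0.03] w 0.0319 j6 [   1.   -5.  108.    0.   77. -118.]
d [ 0.0124 -0.1125  0.0959] rz 0.04
```

```bash
python3 steer.py '[[[0.032,0.0124,-0.1125,0.05,0,0,0],[0.032,0.0124,-0.1125,0.096,0,0,0],[0.032,0.0124,-0.1125,0.096,0,0,0],[0.032,0.0124,-0.1125,0.096,0,0,0]]]'; python3 t.py .4715 -.0135 .08 119; python3 - <<'E'
from h import *
a=cap('top');b=cap('side')
o=np.hstack([cv2.resize(a['image'][184:274,282:352,::-1],None,fx=5,fy=5,interpolation=2),cv2.resize(b['image'][185:255,310:400,::-1],None,fx=5,fy=5,interpolation=2)[:350].copy() if 0 else cv2.copyMakeBorder(cv2.resize(b['image'][185:255,310:400,::-1],None,fx=5,fy=5,interpolation=2),0,100,0,0,0)])
cv2.imwrite('pics/p1.png',o)
E
```

```text
time: 1.6
tool_pos: [0.4691, -0.0123, 0.0778]
ee_rot: [[-0.876, -0.483, -0.006], [-0.483, 0.876, 0.001], [0.004, 0.004, -1.0]]
ft_force: [-0.3, 0.2, 0.3]
grip_width: 0.0318
gripper_force: 0.0
t 1.6 pos [ 0.4691 -0.0123  0.0778] yaw 118.88 ft [-0.34  0.19  0.34] tq [ 0.02  0.03 -0.  ] w 0.0318 j6 [ -12.    7.  109.    0.   65. -131.]
d [-0.0015 -0.0022 -0.0022] rz -0.12
```

View pics/p1.png

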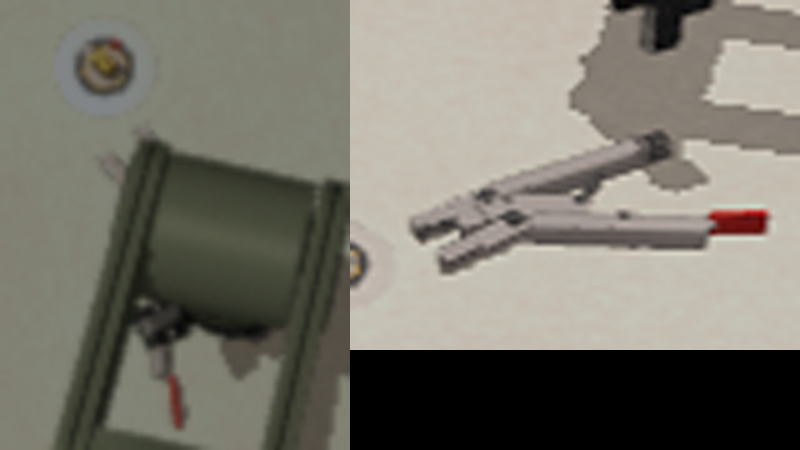

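```bash
python3 steer.py '[[[0.032,0,0,0,0,0,80],[0.032,0,0,0,0,0,80],[0.032,0,0,0,0,0,80],[0.032,0,0,0,0,0,80],[0.032,0,0,0,0,0,80],[0.032,0,0,0,0,0,80],[0.032,0,0,0,0,0,80],[0.032,0,0,0,0,0,80]]]'>/dev/null; python3 steer.py '[[[0.032,0,0,0,0,0,50],[0.032,0,0,0,0,0,50],[0.032,0,0,0,0,0,50],[0.032,0,0,0,0,0,50],[0.032,0,0,0,0,0,50],[0.032,0,0,0,0,0,99],[0.032,0,0,0,0,0,99],[0.032,0,0,0,0,0,99]]]'>/dev/null;  python3 steer.py '[[[0.032,0,0,0,0,0,15],[0.032,0,0,0,0,0,15],[0.032,0,0,0,0,0,15]]]'>/dev/null; python3 t.py .4715 -.0135 .006 -61
```

```text
t 4.075 pos [ 0.4723 -0.0108  0.0818] yaw -58.04 ft [-0.25  0.46 -0.9 ] tq [-0.02  0.06 -0.02] w 0.032 j6 [-12.   6. 109.   0.  65.  46.]
d [-0.0023  0.0017  0.0758] rz 2.96
```

```bash
python3 steer.py '[[[0.032,-0.002,0.002,0.03,0,0,3],[0.032,-0.002,0.002,0.055,0,0,3],[0.032,-0.002,0.002,0.066,0,0,3],[0.032,-0.002,0.002,0.072,0,0,3],[0.032,-0.002,0.002,0.075,0,0,3],[0.032,-0.002,0.002,0.075,0,0,3]]]'; python3 t.py .4715 -.0135 .006 -61
```

```text
time: 4.82
tool_pos: [0.4712, -0.0146, 0.0057]
ee_rot: [[0.876, 0.482, 0.001], [0.482, -0.876, -0.0], [0.001, 0.001, -1.0]]
ft_force: [0.7, 0.1, 0.6]
grip_width: 0.032
gripper_force: 0.0
t 4.825 pos [ 0.4712 -0.0146  0.0057] yaw -61.18 ft [0.74 0.06 0.64] tq [-0.02 -0.03 -0.01] w 0.032 j6 [-12.  14. 111.  -0.  55.  49.]
d [ 0.0008 -0.0008 -0.0003] rz -0.18
```

No contact; close on the fixed handle.

```bash
python3 steer.py '[[[0.018,0,0,0,0,0,0],[0.010,0,0,0,0,0,0],[0.005,0,0,0,0,0,0],[0.005,0,0,0,0,0,0]]]' 40; python3 t.py; python3 - <<'E'
from h import *
a=cap('top');b=cap('side')
cv2.imwrite('pics/p2.png',cv2.resize(b['image'][185:260,280:400,::-1],None,fx=6,fy=6,interpolation=2))
E
```

```text
time: 5.32
tool_pos: [0.4707, -0.0145, 0.0052]
ee_rot: [[0.876, 0.482, 0.0], [0.482, -0.876, -0.0], [0.0, 0.0, -1.0]]
ft_force: [-0.3, 0.1, -0.1]
grip_width: 0.0048
gripper_force: 0.0
t 5.325 pos [ 0.4707 -0.0145  0.0052] yaw -61.2 ft [-0.33  0.09 -0.06] tq [ 0.02 -0.03  0.01] w 0.0048 j6 [-12.  14. 111.  -0.  55.  49.]
```

View pics/p2.png

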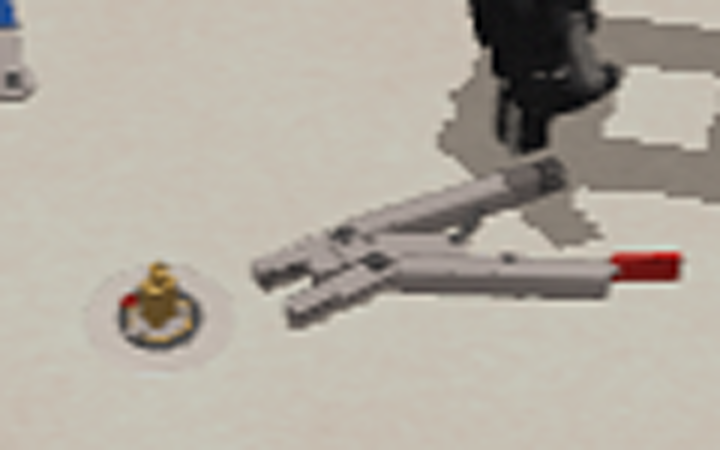

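```bash
python3 - <<'E'
from h import *
c=np.load('top.npz');d=np.load('side.npz')
print(w2p(d,(.4707,-.0145,.005)),w2p(d,(.4707,-.0145,.03)))
for z in(.0,.01,.02):print(pix2world(d,368,210,z),pix2world(d,363,209,z))
for u,v in((367,208),(364,205),(366,212),(362,215),(350,219),(375,228),(340,250)): print(u,v,pix2world(d,u,v))
E
```

```text
(np.float64(365.2332387178791), np.float64(217.58571151333032)) (np.float64(365.85560396857363), np.float64(211.700146625597))
[ 0.4632942  -0.05317449  0.        ] [ 0.47878792 -0.05580688  0.        ]
[ 0.46373427 -0.04292951  0.01      ] [ 0.4790602  -0.04553339  0.01      ]
[ 0.46417435 -0.03268452  0.02      ] [ 0.47933247 -0.03525989  0.02      ]
367 208 [ 0.46899994 -0.00188428  0.05782688]
364 205 [ 0.47832751 -0.00747464  0.06353893]
366 212 [ 0.46903798 -0.04526607 -0.00153181]
362 215 [ 0.48114024 -0.0126661   0.01669378]
350 219 [0.51569153 0.01105742 0.01970984]
375 228 [0.44159576 0.03906549 0.01982969]
340 250 [0.53610972 0.11716003 0.0009933 ]
```

```bash
cat > cloud.py <<'E'
from h import *
def cloud(c,u0,u1,v0,v1):
    u,v=np.meshgrid(np.arange(u0,u1),np.arange(v0,v1));K=c['K'];xd=(u-K[0,2])/K[0,0];yd=(v-K[1,2])/K[1,1];x,y=xd.copy(),yd.copy()
    for _ in range(15):
        s=1+float(c['k1'])*(x*x+y*y);x,y=xd/s,yd/s
    r=c['range_z'][v0:v1,u0:u1];P=np.stack([x*r,y*r,r],-1)@c['world_from_camera'][:3,:3].T+c['world_from_camera'][:3,3]
    return P
E
python3 - <<'E'
from cloud import *
d=np.load('side.npz')
P=cloud(d,355,390,190,222)
for v in range(196,218): print(v,[tuple((P[v-190,u-355]*1000).round().astype(int).tolist()) for u in range(360,374,2)])
E
```

```text
196 [(491, -114, 0), (486, -19, 87), (481, -18, 89), (476, 10, 116), (470, 4, 111), (464, 4, 111), (459, -5, 104)]
197 [(491, -107, 2), (486, -19, 83), (480, -15, 88), (475, 7, 109), (470, 3, 106), (463, -13, 92), (460, 30, 131)]
198 [(490, -100, 5), (484, -103, 2), (480, -14, 85), (504, 893, 923), (469, 5, 104), (464, -2, 98), (458, -5, 96)]
199 [(490, -98, 1), (484, -100, 1), (480, -16, 80), (475, 3, 98), (469, 2, 97), (463, 3, 98), (459, 28, 122)]
200 [(490, -95, 0), (484, -96, 0), (480, -11, 80), (474, 3, 94), (469, 4, 95), (464, 21, 112), (459, 30, 121)]
201 [(490, -91, 0), (483, -89, 2), (479, -12, 75), (474, 4, 91), (469, 15, 102), (464, 20, 107), (459, 31, 118)]
202 [(489, -85, 1), (483, -89, -2), (479, -14, 70), (474, 3, 86), (469, 13, 96), (463, 20, 103), (458, 32, 115)]
203 [(489, -81, 0), (483, -84, -1), (479, -16, 64), (473, -3, 77), (468, 14, 93), (463, 23, 103), (458, 34, 113)]
204 [(489, -77, 0), (483, -77, 1), (478, -17, 59), (473, -5, 70), (468, 1, 77), (463, 24, 99), (457, 16, 92)]
205 [(489, -72, 1), (484, -16, 55), (478, -7, 64), (473, -4, 68), (467, 2, 74), (461
[... 677 characters left out ...]
, -35, 15)]
212 [(487, -43, -1), (481, -40, 2), (475, -44, -1), (469, -45, -2), (464, -25, 19), (458, -27, 18), (452, -26, 19)]
213 [(487, -37, 0), (481, -39, -1), (476, -19, 19), (470, -16, 24), (464, -19, 21), (458, -25, 16), (452, -24, 18)]
214 [(487, -32, 1), (481, -14, 20), (475, -15, 19), (470, -16, 19), (464, -16, 20), (457, -24, 12), (452, -19, 18)]
215 [(487, -8, 21), (481, -13, 17), (475, -11, 19), (469, -14, 17), (463, -15, 16), (457, -23, 9), (451, -21, 12)]
216 [(487, -4, 20), (481, -9, 16), (475, -12, 14), (469, -10, 17), (463, -17, 10), (457, -22, 6), (451, -16, 13)]
217 [(487, -2, 18), (481, -3, 18), (475, -8, 14), (469, -10, 12), (463, -13, 10), (457, -17, 6), (450, -23, 1)]
```

```bash
cat > tip.py <<'E'
from cloud import *
# lowest gripper points seen by side camera near tool
s=ctrl.read_state();p=np.array(s['tool_pos']);d=cap('side');u,v=map(int,w2p(d,p+[0,0,.05]))
P=cloud(d,u-30,u+30,v-30,v+30);I=d['image'][v-30:v+30,u-30:u+30].astype(int)
m=(I.max(2)<75)&(np.hypot(P[...,0]-p[0],P[...,1]-p[1])<.06)&(P[...,2]>.021)
Q=P[m];Q=Q[Q[:,2].argsort()][:12];print('tool',p.round(4),'w',s['grip_width']);print((Q*1000).round().astype(int).tolist())
E
python3 steer.py '[[[0.032,0,0,0,0,0,0],[0.032,0,0,0,0,0,0],[0.032,0,0,0,0,0,0]]]'>/dev/null;python3 t.py; python3 tip.py; python3 - <<'E'
from h import *
b=np.load('side.npz');cv2.imwrite('pics/p3.png',cv2.resize(b['image'][165:235,330:400,::-1],None,fx=8,fy=8,interpolation=2))
E
```

```text
t 5.8 pos [ 0.4706 -0.0145  0.0051] yaw -61.2 ft [-1.02  0.38  0.23] tq [-0.04 -0.01  0.05] w 0.032 j6 [-12.  14. 111.  -0.  55.  49.]
tool [ 0.4706 -0.0145  0.0051] w 0.03200317319774458
[[475, -30, 46], [459, 6, 46], [465, 8, 47], [478, -27, 49], [487, -25, 50], [481, -26, 50], [475, -31, 50], [472, -30, 51], [484, -23, 52], [465, 9, 52], [479, -32, 53], [476, -32, 53]]
```

View pics/p3.png

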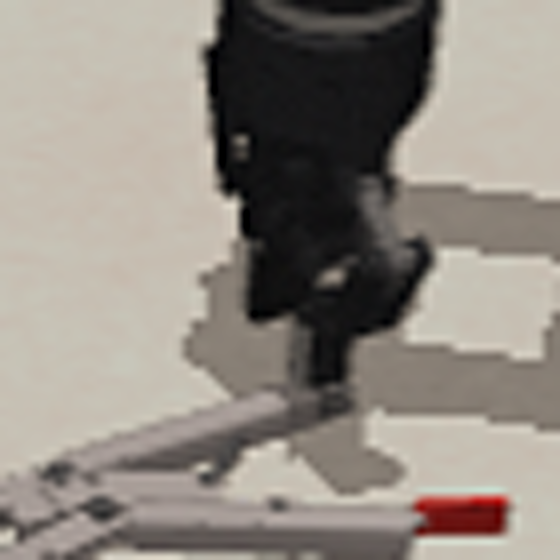

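```bash
python3 steer.py '[[[0.032,0,0,0.005,0,0,0],[0.032,0,0,0.010,0,0,0],[0.032,0,0,0.013,0,0,0],[0.032,0,0,0.013,0,0,0]]]'; python3 t.py; python3 tip.py
```

```text
time: 6.35
tool_pos: [0.4702, -0.0144, -0.0084]
ee_rot: [[0.876, 0.482, -0.001], [0.482, -0.876, 0.0], [-0.001, -0.001, -1.0]]
ft_force: [-0.7, 1.1, 0.5]
grip_width: 0.032
gripper_force: 0.0
t 6.35 pos [ 0.4702 -0.0144 -0.0084] yaw -61.2 ft [-0.68  1.1   0.52] tq [ 0.01  0.02 -0.01] w 0.032 j6 [-12.  15. 112.  -0.  53.  49.]
tool [ 0.4702 -0.0144 -0.0084] w 0.03198660238984131
[[471, -34, 31], [474, -31, 33], [483, -24, 35], [486, -23, 35], [477, -28, 35], [480, -28, 36], [464, 8, 36], [474, -32, 37], [471, -32, 37], [486, -24, 39], [483, -24, 39], [470, 8, 39]]
```

```bash
python3 steer.py '[[[0.032,0,0,0.005,0,0,0],[0.032,0,0,0.010,0,0,0],[0.032,0,0,0.014,0,0,0],[0.032,0,0,0.014,0,0,0]]]'; python3 tip.py;python3 t.py
```

```text
time: 6.9
tool_pos: [0.4701, -0.0144, -0.0224]
ee_rot: [[0.876, 0.482, -0.001], [0.482, -0.876, 0.0], [-0.001, -0.001, -1.0]]
ft_force: [-0.6, 0.1, 1.1]
grip_width: 0.0323
gripper_force: 0.0
tool [ 0.4701 -0.0144 -0.0224] w 0.03227826032888405
[[500, 31, 21], [482, -25, 21], [485, -24, 22], [488, -27, 23], [470, -32, 24], [473, -32, 24], [479, -26, 25], [476, -31, 25], [463, 11, 26], [485, -24, 26], [474, -34, 26], [482, -24, 26]]
t 6.95 pos [ 0.4703 -0.0144 -0.0222] yaw -61.2 ft [-0.22 -0.38 -0.66] tq [ 0.04  0.   -0.04] w 0.0323 j6 [-12.  17. 112.  -0.  51.  49.]
```

```bash
python3 steer.py '[[[0.032,0,0,0.004,0,0,0],[0.032,0,0,0.008,0,0,0],[0.032,0,0,0.008,0,0,0]]]'|grep -E 'pos|force'; sed -i 's/>.021)/>.003)/' tip.py; python3 tip.py
```

```text
tool_pos: [0.4701, -0.0144, -0.0303]
ft_force: [0.7, 0.1, -0.7]
gripper_force: 0.0
tool [ 0.4701 -0.0144 -0.0303] w 0.032333937769268115
[[471, -9, 8], [486, 3, 11], [473, -32, 11], [481, -27, 11], [494, 13, 11], [482, -29, 13], [478, -25, 13], [484, -24, 14], [489, 10, 14], [472, -8, 14], [476, -28, 14], [492, 16, 14]]
```

```bash
python3 steer.py '[[[0.032,0,0,0.002,0,0,0],[0.032,0,0,0.004,0,0,0],[0.032,0,0,0.004,0,0,0]]]'|grep -E 'pos|force'; python3 tip.py
```

```text
tool_pos: [0.4704, -0.0145, -0.0341]
ft_force: [0.7, 0.1, -0.0]
gripper_force: 0.0
tool [ 0.4704 -0.0145 -0.0341] w 0.03241301589849167
[[486, 2, 10], [478, -28, 10], [472, -7, 10], [489, 7, 10], [484, -27, 10], [481, -27, 11], [476, -32, 11], [479, -31, 12], [489, 5, 13], [473, -30, 13], [492, 15, 13], [487, -23, 14]]
```

```bash
python3 steer.py '[[[0.022,0,0,0,0,0,0],[0.016,0,0,0,0,0,0],[0.008,0,0,0,0,0,0],[0.008,0,0,0,0,0,0]]]' 40|grep -E 'pos|force|width'; python3 tip.py
```

```text
tool_pos: [0.4709, -0.0147, -0.0336]
ft_force: [-0.6, -0.2, 3.0]
grip_width: 0.0117
gripper_force: 40.8
tool [ 0.4709 -0.0147 -0.0336] w 0.011743236565001078
[[477, -4, 9], [454, -15, 9], [494, 13, 11], [468, 2, 12], [448, -17, 12], [451, -16, 13], [454, -15, 13], [486, 6, 13], [484, -20, 14], [448, -19, 14], [469, 1, 15], [460, 1, 16]]
```

```bash
cat > loc.py <<'E'
from cloud import *
s=ctrl.read_state();p=np.array(s['tool_pos']);R=np.array(s['ee_rot']);yaw=np.arctan2(R[1,1],R[0,1])+np.pi/2
d=cap('side');P=cloud(d,260,420,180,280).reshape(-1,3)
st=P[(np.hypot(P[:,0]-.637,P[:,1]-.083)<.02)&(P[:,2]>.03)];print('stub',st.mean(0).round(4),len(st),st.min(0).round(4),st.max(0).round(4))
c,sn=np.cos(yaw),np.sin(yaw)
o=p[:2]-np.array([c*-.125-sn*-.0145,sn*-.125+c*-.0145]);print('yaw',np.degrees(yaw),'bite est',o)
def loc(Q):
    q=Q[:,:2]-o;return np.stack([c*q[:,0]+sn*q[:,1],-sn*q[:,0]+c*q[:,1],Q[:,2]],1)
L=loc(P);L=L[(L[:,2]>.012)&(L[:,2]<.024)&(L[:,0]>-.15)&(L[:,0]<.03)&(abs(L[:,1])<.06)]
for lo in range(-135,30,5):
    k=L[(L[:,0]*1000>=lo)&(L[:,0]*1000<lo+5)]
    if len(k): print(lo,'y:',np.sort((k[:,1]*1000).round()).astype(int).tolist())
a=L[(L[:,1]<0)];print('tip x fixed',np.sort(a[:,0])[-4:].round(4),'moving',np.sort(L[L[:,1]>.006,0])[-4:].round(4))
E
python3 loc.py
```

```text
stub [0.6362 0.085  0.0345] 12 [0.6332 0.0813 0.0305] [0.6395 0.0875 0.0389]
yaw 28.810252975670714 bite est [0.57340523 0.05824025]
-135 y: [4, 52, 58, 59, 60]
-130 y: [2, 4, 5, 7, 52, 52, 57, 58, 59, 59]
-125 y: [-2, -1, 1, 4, 6, 6, 49, 55, 55, 56, 57, 57, 58, 59]
-120 y: [-25, -21, -19, -17, -14, -2, 4, 5, 6, 49, 50, 51, 51, 52, 54, 55]
-115 y: [-24, -18, -17, -14, -11, -11, -11, -10, -9, -5, -4, -3, 47, 49, 50, 52, 52, 53, 55, 56, 57]
-110 y: [-20, -15, -14, -12, -7, -6, 41, 44, 46, 47, 48, 51, 53, 54]
-105 y: [-18, -14, -9, -9, -8, -8, 37, 37, 43, 46, 48, 49, 51]
-100 y: [-18, -12, -11, -10, -10, -9, -7, -6, -4, 2, 29, 38, 38, 43, 43, 45, 45, 46, 49]
-95 y: [-17, -17, -13, -11, -11, -7, -7, -3, 2, 5, 32, 35, 36, 37, 39, 41, 43, 43, 44, 45, 49]
-90 y: [-19, -15, -15, -11, -10, -8, -6, 3, 22, 29, 31, 34, 37, 39, 40, 40, 42, 42]
-85 y: [-21, -17, -15, -11, -10, -8, -8, 13, 14, 18, 29, 33, 34, 37, 38, 39, 39, 39, 40]
-80 y: [-19, -15, -12, -10, -6, 8, 12, 14, 15, 16, 20, 21, 22, 28, 30, 31, 32, 34, 34, 36, 37, 39]
-75 y: [-20, -14, -10, -9, -8, -8, -7, -6, 10, 11, 14, 14, 15, 20, 21
[... 736 characters left out ...]
4, 15, 16]
-30 y: [-19, -10, -10, -5, -4, 0, 4, 4, 5, 9, 12, 12, 17, 19, 19, 21, 21]
-25 y: [-17, -17, -13, -10, -10, -9, -6, -4, -4, -3, 1, 2, 3, 5, 5, 8, 11, 12, 17]
-20 y: [-22, -15, -13, -7, -7, -6, -5, -4, 0, 3, 12, 13, 15, 20, 22, 22]
-15 y: [-17, -16, -9, -9, -8, -5, -5, -2, -1, 1, 5, 6, 11, 14, 14, 16, 18, 19, 22]
-10 y: [-17, -15, -8, -8, -3, -2, 3, 13, 17, 18, 20]
-5 y: [-18, -12, -9, -7, -5, -4, 12, 15, 20, 20, 21, 21]
0 y: [-13, -13, -12, -6, -6, -6, -6, 12, 15, 15, 16, 16, 19, 23, 25]
5 y: [-16, -15, -11, -6, -3, 13, 14, 19, 20, 22]
10 y: [-14, -12, -11, -9, -8, 14, 18, 19, 26, 27]
15 y: [-14, -6, -5]
tip x fixed [0.0139 0.016  0.0161 0.0167] moving [0.0107 0.011  0.0112 0.0122]
```

```bash
python3 steer.py '[[[0.008,0.0075,0.0116,0,0,0,-3.5],[0.008,0.0148,0.0232,0,0,0,-7],[0.008,0.022,0.0348,0,0,0,-10.6],[0.008,0.03,0.0465,0,0,0,-14.1],[0.008,0.037,0.058,0,0,0,-17.7],[0.008,0.0445,0.0697,0,0,0,-21.2],[0.008,0.0445,0.0697,0,0,0,-21.2],[0.008,0.0445,0.0697,0,0,0,-21.2]]]' 50|grep -E 'pos|force|width'; python3 loc.py | grep -vE '^-?(1[0-3]|[2-9])[0-9]?[05]? y'; python3 t.py .5435 -.0543 -.0336 -40
```

```text
tool_pos: [0.5434, -0.0542, -0.0336]
ft_force: [-1.1, -0.3, 4.7]
grip_width: 0.0114
gripper_force: 51.1
stub [0.6357 0.0845 0.0349] 11 [0.631  0.0809 0.0301] [0.6394 0.0888 0.0414]
yaw 50.00159663625612 bite est [0.612686   0.05083794]
-15 y: [-16, -12, -11, -10, -8, -5, -2, -2, 0, 3, 13, 15, 20, 22]
0 y: [-12, -12, -12, -9, 13, 14, 16, 21]
15 y: [-12, -7, -7]
tip x fixed [0.0136 0.0156 0.016  0.0161] moving [0.0087 0.0095 0.0113 0.0119]
t 9.45 pos [ 0.5435 -0.0543 -0.0336] yaw -40.0 ft [-0.81 -0.72  4.47] tq [-0.15  0.19  0.11] w 0.0118 j6 [-15.  25. 101.  -0.  53.  25.]
d [0. 0. 0.] rz 0.0
```

```bash
python3 steer.py '[[[0.008,0.006,0,0,0,0,0],[0.008,0.012,0,0,0,0,0],[0.008,0.016,0,0,0,0,0],[0.008,0.019,0,0,0,0,0],[0.008,0.022,0,0,0,0,0],[0.008,0.022,0,0,0,0,0]]]' 35|grep -E 'pos|force|width'; python3 t.py
```

```text
tool_pos: [0.557, -0.0381, -0.0336]
ft_force: [-3.4, -4.0, 5.8]
grip_width: 0.0117
gripper_force: 51.3
t 10.2 pos [ 0.557  -0.0381 -0.0336] yaw -39.99 ft [-3.4  -4.    5.75] tq [-0.58  0.49  0.02] w 0.0117 j6 [-13.  26.  99.  -0.  54.  27.]
```

```bash
python3 steer.py '[[[0.008,0.0015,0,0,0,0,0],[0.008,0.003,0,0,0,0,0],[0.008,0.0045,0,0,0,0,0],[0.008,0.006,0,0,0,0,0],[0.008,0.0075,0,0,0,0,0],[0.008,0.0075,0,0,0,0,0]]]'|grep -E 'pos|force|width'; python3 t.py
```

```text
tool_pos: [0.5616, -0.0327, -0.0336]
ft_force: [-3.2, -5.1, 5.8]
grip_width: 0.0114
gripper_force: 51.3
t 10.95 pos [ 0.5616 -0.0327 -0.0336] yaw -39.99 ft [-3.16 -5.12  5.81] tq [-0.59  0.52  0.  ] w 0.0114 j6 [-12.  27.  99.  -0.  54.  28.]
```

```bash
python3 steer.py '[[[0.008,0.001,0,0,0,0,0],[0.008,0.002,0,0,0,0,0],[0.008,0.003,0,0,0,0,0],[0.008,0.004,0,0,0,0,0],[0.008,0.005,0,0,0,0,0],[0.008,0.006,0,0,0,0,0],[0.008,0.006,0,0,0,0,0]]]'|grep -E 'pos|force|width'; python3 t.py; python3 loc.py | grep -E 'bite|stub'
```

```text
tool_pos: [0.5653, -0.0281, -0.0336]
ft_force: [-3.3, -4.8, 6.3]
grip_width: 0.0114
gripper_force: 51.3
t 11.825 pos [ 0.5653 -0.0281 -0.0336] yaw -40.0 ft [-3.3  -4.77  6.34] tq [-0.67  0.58  0.03] w 0.0114 j6 [-12.  27.  98.  -0.  55.  29.]
stub [0.6364 0.0854 0.0357] 10 [0.6331 0.0811 0.0311] [0.6393 0.0926 0.0409]
yaw 50.00465070568663 bite est [0.63452969 0.07694915]
```

Steady 5.8 N drag, no stem contact yet. Continue with 1 mm steps.

```bash
python3 steer.py '[[[0.008,0.001,0,0,0,0,0],[0.008,0.002,0,0,0,0,0],[0.008,0.003,0,0,0,0,0],[0.008,0.003,0,0,0,0,0]]]'|grep -E 'force'; python3 t.py|grep -o 'ft.*tq'; python3 steer.py '[[[0.008,0.0007,0,0,0,0,0],[0.008,0.0014,0,0,0,0,0],[0.008,0.0014,0,0,0,0,0]]]'|grep -E 'pos|force'
```

```text
ft_force: [-3.6, -4.0, 6.6]
gripper_force: 51.4
ft [-3.58 -4.    6.6 ] tq
tool_pos: [0.5681, -0.0248, -0.0336]
ft_force: [-4.2, -3.4, 7.3]
gripper_force: 51.4
```

```bash
python3 steer.py '[[[0.008,0.0007,0,0,0,0,0],[0.008,0.0014,0,0,0,0,0],[0.008,0.0014,0,0,0,0,0]]]'|grep -E 'pos|ft_force';python3 steer.py '[[[0.008,0.0007,0,0,0,0,0],[0.008,0.0014,0,0,0,0,0],[0.008,0.0014,0,0,0,0,0]]]'|grep -E 'pos|ft_force'
```

```text
tool_pos: [0.5686, -0.0242, -0.0336]
ft_force: [-4.9, -5.6, 8.4]
tool_pos: [0.5686, -0.0242, -0.0336]
ft_force: [-6.4, -9.2, 9.5]
```

```bash
python3 steer.py '[[[0.032,-0.002,0,0,0,0,0],[0.032,-0.002,0,0,0,0,0],[0.032,-0.002,0,0,0,0,0],[0.032,-0.002,0,-0.045,0,0,0],[0.085,0.043,-0.027,-0.05,0,0,0],[0.085,0.043,-0.027,-0.05,0,0,0],[0.085,0.043,-0.027,-0.05,0,0,0],[0.085,0.043,-0.027,-0.05,0,0,0]]]'|grep -E 'time|pos|force|width';  python3 loc.py | sed -n '1,2p;/tip/p'; python3 t.py .5769 .0275 -.036 -40
```

```text
time: 14.5
tool_pos: [0.5769, 0.0283, 0.0154]
ft_force: [-0.1, -0.2, -0.4]
grip_width: 0.0851
gripper_force: 0.0
stub [0.6368 0.0856 0.0343] 12 [0.633  0.0813 0.03  ] [0.6411 0.0926 0.0386]
yaw 49.9600794852466 bite est [0.64621714 0.1332793 ]
tip x fixed [-0.0297 -0.0297 -0.029  -0.0283] moving [-0.1178 -0.1175 -0.1139 -0.1136]
t 14.55 pos [0.577  0.0281 0.0154] yaw -40.06 ft [ 0.49 -0.92  0.11] tq [-0.01  0.   -0.02] w 0.0848 j6 [-6. 24. 96. -0. 61. 34.]
d [-0.0005  0.0004  0.0514] rz -0.06
```

```bash
python3 - <<'E'
from h import *
b=np.load('side.npz');a=cap('top')
cv2.imwrite('pics/p4.png',np.hstack([cv2.resize(b['image'][195:255,290:370,::-1],None,fx=7,fy=7,interpolation=2),cv2.resize(a['image'][185:245,290:324,::-1],None,fx=7,fy=7,interpolation=2)]))
E
```

```text
(no output)
```

View pics/p4.png

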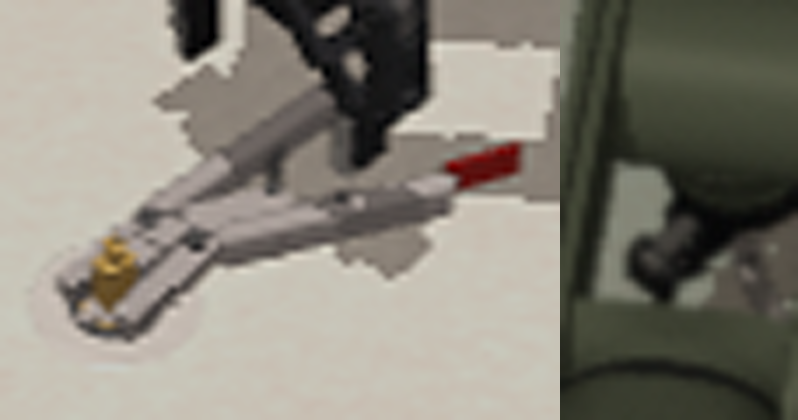

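```bash
python3 steer.py '[[[0.085,0,0,0.015,0,0,0],[0.085,0,0,0.03,0,0,0],[0.085,0,0,0.04,0,0,0],[0.085,0,0,0.046,0,0,0],[0.085,0,0,0.051,0,0,0],[0.085,0,0,0.051,0,0,0]]]'|grep -E 'time|pos|force|width'; python3 t.py
```

```text
time: 15.35
tool_pos: [0.5774, 0.0289, -0.0352]
ft_force: [-0.4, 0.2, 0.0]
grip_width: 0.0851
gripper_force: 0.0
t 15.35 pos [ 0.5774  0.0289 -0.0352] yaw -39.99 ft [-0.36  0.21  0.05] tq [-0.01 -0.08 -0.02] w 0.0851 j6 [-6. 28. 97. -0. 55. 34.]
```

```bash
python3 steer.py '[[[0.074,0,0,0,0,0,0],[0.068,0,0,0,0,0,0],[0.064,0,0.002,0,0,0,0],[0.062,0,0.003,0,0,0,0],[0.060,0,0.004,0,0,0,0],[0.060,0,0.004,0,0,0,0]]]' 60|grep -E 'time|pos|force|width'; python3 t.py
```

```text
time: 16.1
tool_pos: [0.5806, 0.0268, -0.0347]
ft_force: [-2.7, 3.0, 3.3]
grip_width: 0.0597
gripper_force: 2.8
t 16.1 pos [ 0.5806  0.0268 -0.0347] yaw -40.01 ft [-2.68  3.05  3.35] tq [ 0.4   0.28 -0.02] w 0.0597 j6 [-6. 29. 96.  0. 55. 34.]
```

```bash
python3 steer.py '[[[0.058,0,0,0,0,0,0],[0.056,0,0.001,0,0,0,0],[0.054,0,0.002,0,0,0,0],[0.053,0,0.0025,0,0,0,0],[0.053,0,0.0025,0,0,0,0]]]' 60|grep -E 'time|pos|force|width'; python3 t.py
```

```text
time: 16.73
tool_pos: [0.5824, 0.0249, -0.0337]
ft_force: [-5.1, 1.8, 11.4]
grip_width: 0.0536
gripper_force: 17.4
t 16.725 pos [ 0.5824  0.0249 -0.0337] yaw -39.92 ft [-5.08  1.85 11.43] tq [0.31 0.81 0.29] w 0.0536 j6 [-6. 29. 96. -0. 56. 34.]
```

```bash
python3 steer.py '[[[0.053,0,0,-0.002,0,0,0],[0.051,0,0.001,-0.003,0,0,0],[0.049,0,0.002,-0.0035,0,0,0],[0.047,0,0.003,-0.004,0,0,0],[0.046,0,0.0035,-0.004,0,0,0],[0.046,0,0.0035,-0.004,0,0,0]]]' 70|grep -E 'time|pos|force|width'; python3 t.py
```

```text
time: 17.48
tool_pos: [0.5838, 0.0226, -0.0319]
ft_force: [-2.4, 3.0, -5.1]
grip_width: 0.0457
gripper_force: 11.3
t 17.475 pos [ 0.5838  0.0226 -0.0319] yaw -40.0 ft [-2.41  3.01 -5.05] tq [0.55 0.51 0.01] w 0.0457 j6 [-6. 29. 95. -0. 56. 34.]
```

```bash
python3 steer.py '[[[0.044,0,0.001,0,0,0,0],[0.042,0,0.002,0,0,0,0],[0.040,0,0.003,0,0,0,0],[0.038,0,0.0035,0,0,0,0],[0.036,0,0.0035,0,0,0,0],[0.036,0,0.0035,0,0,0,0]]]' 70|grep -E 'time|pos|force|width'; python3 t.py; python3 loc.py | sed -n '1,2p'
```

```text
time: 18.23
tool_pos: [0.587, 0.0207, -0.0297]
ft_force: [-7.6, 3.1, 5.7]
grip_width: 0.0368
gripper_force: 40.4
t 18.225 pos [ 0.587   0.0207 -0.0297] yaw -40.01 ft [-7.58  3.1   5.65] tq [0.63 1.45 0.07] w 0.0368 j6 [-6. 29. 95.  0. 56. 34.]
stub [0.6368 0.0844 0.0347] 11 [0.6334 0.0797 0.0306] [0.6422 0.0889 0.0392]
yaw 49.992533633350256 bite est [0.65624528 0.12576447]
```

```bash
python3 steer.py '[[[0.042,0,0,0,0,0,0],[0.042,0,0,0,0,0,0],[0.042,0,0,0,0,0,0]]]'|grep -E 'time|pos|force|width'; python3 t.py; python3 - <<'E'
from cloud import *
# pliers pose after lock: top surface points in a frame at stem, yaw 50
d=cap('side');P=cloud(d,280,420,180,280).reshape(-1,3);o=np.array([.6365,.083]);a=np.radians(50);c,s=np.cos(a),np.sin(a)
q=P[:,:2]-o;L=np.stack([c*q[:,0]+s*q[:,1],-s*q[:,0]+c*q[:,1],P[:,2]],1)*1000
L=L[(L[:,2]>13)&(L[:,2]<24)&(L[:,0]>-195)&(L[:,0]<25)&(abs(L[:,1])<60)]
for lo in range(-190,25,10):
    k=L[(L[:,0]>=lo)&(L[:,0]<lo+10),1]
    if len(k): print(lo,len(k),np.percentile(k,[2,10,50,90,98]).round(0))
E
```

```text
time: 18.65
tool_pos: [0.5884, 0.02, -0.03]
ft_force: [-4.3, 1.0, 2.5]
grip_width: 0.0421
gripper_force: 2.5
t 18.65 pos [ 0.5884  0.02   -0.03  ] yaw -40.0 ft [-4.28  0.99  2.51] tq [0.31 0.87 0.06] w 0.0421 j6 [-6. 29. 95. -0. 56. 34.]
-180 9 [1. 1. 3. 5. 5.]
-170 2 [4. 4. 4. 4. 4.]
-160 2 [4. 4. 5. 5. 5.]
-150 3 [16. 16. 17. 18. 19.]
-140 5 [15. 15. 16. 18. 18.]
-130 1 [18. 18. 18. 18. 18.]
-120 3 [-11. -10.  -7.  14.  18.]
-110 1 [-20. -20. -20. -20. -20.]
-100 11 [-26. -25. -15.  -9.  -7.]
-90 23 [-25. -23. -11.  28.  30.]
-80 35 [-33. -25.  -6.  25.  29.]
-70 40 [-24. -16.   2.  18.  22.]
-60 36 [-19. -14.   1.  17.  19.]
-50 37 [-17. -15.   2.  17.  19.]
-40 35 [-19. -14.   2.  17.  19.]
-30 41 [-17. -15.   0.  15.  17.]
-20 19 [-15.  -5.   7.  16.  17.]
-10 17 [-9.  5.  8. 16. 17.]
0 28 [-14. -12.   5.  15.  15.]
10 13 [-16. -13.   9.  16.  16.]
```

```bash
python3 steer.py '[[[0.042,0,-0.003,0,0,0,1],[0.042,0.0001,-0.009,0,0,0,5],[0.042,0.0008,-0.016,0,0,0,10],[0.042,0.0022,-0.0228,0,0,0,15],[0.042,0.0041,-0.0294,0,0,0,20],[0.042,0.0041,-0.0294,0,0,0,20]]]'|grep -E 'time|pos|force|width'; cat > sw.py <<'E'
from h import *
s=ctrl.read_state();p=np.array(s['tool_pos'])[:2];R=np.array(s['ee_rot']);a=np.arctan2(R[1,1],R[0,1])+np.pi/2
F=np.array(s['ft_force'])[:2];ex=np.array([np.cos(a),np.sin(a)]);ey=np.array([-ex[1],ex[0]])
d=p-[.6365,.083];print('t',s['time'],'yaw',np.degrees(a).round(2),'tool in pliers mm',(1000*d@ex).round(1),(1000*d@ey).round(1),'push(+y)',-(F@ey).round(2),'Fx',(F@ex).round(2),'Fz',round(s['ft_force'][2],1),'tz',round(s['torque'][2],2),'w',round(s['grip_width'],4),'g',s['gripper_force'],'bearing',np.degrees(np.arctan2(*(-d)[::-1])).round(2))
E
python3 sw.py
```

```text
time: 19.45
tool_pos: [0.5715, 0.0406, -0.0294]
ft_force: [2.6, -4.5, 0.6]
grip_width: 0.042
gripper_force: 2.4
t 19.45 yaw 30.04 tool in pliers mm -77.5 -4.2 push(+y) 5.17 Fx 0.04 Fz 0.6 tz 0.07 w 0.042 g 2.4250385729101254 bearing 33.11
```

```bash
python3 steer.py '[[[0.042,-0.0001,-0.0041,0,0,0,3],[0.042,0,-0.0081,0,0,0,6],[0.042,0.0003,-0.0122,0,0,0,9],[0.042,0.0008,-0.0162,0,0,0,12],[0.042,0.0008,-0.0162,0,0,0,12]]]'>/dev/null; python3 sw.py;python3 steer.py '[[[0.042,-0.0001,-0.0041,0,0,0,3],[0.042,0,-0.0081,0,0,0,6],[0.042,0.0003,-0.0122,0,0,0,9],[0.042,0.0003,-0.0122,0,0,0,9]]]'>/dev/null; python3 sw.py
```

```text
t 20.075 yaw 18.09 tool in pliers mm -77.5 -3.8 push(+y) 4.22 Fx 0.31 Fz 0.5 tz 0.1 w 0.0422 g 2.4113812297582626 bearing 20.89
t 20.575 yaw 9.09 tool in pliers mm -77.5 -3.5 push(+y) 3.97 Fx 3.48 Fz 1.5 tz 0.07 w 0.0419 g 2.254333421587944 bearing 11.69
```

```bash
for i in 1; do :; done; python3 steer.py '[[[0.042,0,-0.002,0,0,0,1.5],[0.042,-0.0001,-0.0041,0,0,0,3],[0.042,-0.0001,-0.0041,0,0,0,3]]]'>/dev/null; python3 sw.py; python3 steer.py '[[[0.042,0,-0.002,0,0,0,1.5],[0.042,-0.0001,-0.0041,0,0,0,3],[0.042,-0.0001,-0.0041,0,0,0,3]]]'>/dev/null; python3 sw.py
```

```text
t 20.95 yaw 6.08 tool in pliers mm -77.5 -3.6 push(+y) 4.57 Fx 2.92 Fz -0.2 tz 0.09 w 0.0423 g 2.455902323126793 bearing 8.72
t 21.325 yaw 3.09 tool in pliers mm -77.5 -3.6 push(+y) 4.29 Fx 2.83 Fz 0.7 tz 0.12 w 0.042 g 2.4258551001548767 bearing 5.71
```

```bash
python3 steer.py '[[[0.042,0,-0.002,0,0,0,1.5],[0.042,-0.0001,-0.0041,0,0,0,3],[0.042,-0.0001,-0.0041,0,0,0,3]]]'>/dev/null; python3 sw.py
```

```text
t 21.7 yaw 0.09 tool in pliers mm -77.4 -3.5 push(+y) 4.72 Fx 3.31 Fz 2.0 tz 0.17 w 0.0422 g 2.389112189412117 bearing 2.67
```

```bash
python3 steer.py '[[[0.042,0,-0.002,0,0,0,1.5],[0.042,-0.0001,-0.0041,0,0,0,3],[0.042,-0.0001,-0.0041,0,0,0,3]]]'>/dev/null; python3 sw.py
```

```text
t 22.075 yaw -2.91 tool in pliers mm -77.4 -3.5 push(+y) 3.97 Fx 2.58 Fz 0.9 tz 0.1 w 0.0423 g 2.3520608246326447 bearing -0.31
```

```bash
python3 steer.py '[[[0.042,0,-0.002,0,0,0,1.5],[0.042,-0.0001,-0.0041,0,0,0,3],[0.042,-0.0001,-0.0041,0,0,0,3]]]'>/dev/null; python3 sw.py
```

```text
t 22.45 yaw -5.91 tool in pliers mm -77.6 -3.5 push(+y) 5.02 Fx 3.07 Fz 1.5 tz 0.11 w 0.0419 g 2.3486074805259705 bearing -3.3
```

```bash
python3 steer.py '[[[0.042,0,-0.002,0,0,0,1.5],[0.042,-0.0001,-0.0041,0,0,0,3],[0.042,-0.0001,-0.0041,0,0,0,3]]]'>/dev/null; python3 sw.py
```

```text
t 22.825 yaw -8.89 tool in pliers mm -77.4 -3.9 push(+y) 5.79 Fx 4.06 Fz 1.2 tz 0.16 w 0.0419 g 2.880643510725349 bearing -6.03
```

```bash
python3 steer.py '[[[0.042,0,-0.0014,0,0,0,1],[0.042,0,-0.0027,0,0,0,2],[0.042,0,-0.0027,0,0,0,2]]]'>/dev/null; python3 sw.py
```

```text
t 23.2 yaw -10.88 tool in pliers mm -77.2 -4.5 push(+y) 6.78 Fx 4.71 Fz 0.9 tz 0.17 w 0.0422 g 3.7288364523556083 bearing -7.55
```

```bash
python3 steer.py '[[[0.042,0,-0.0014,0,0,0,1],[0.042,0,-0.0027,0,0,0,1.5],[0.042,0,-0.0027,0,0,0,1.5]]]'>/dev/null; python3 sw.py
```

```text
t 23.575 yaw -12.36 tool in pliers mm -77.1 -4.4 push(+y) 8.66 Fx 4.83 Fz 2.0 tz 0.21 w 0.0421 g 4.562022310565226 bearing -9.08
```

```bash
python3 steer.py '[[[0.042,0,-0.0006,0,0,0,0],[0.042,0,-0.0006,0,0,0,0]]]'>/dev/null; python3 sw.py; python3 steer.py '[[[0.042,0,-0.0006,0,0,0,0]]]'>/dev/null; python3 sw.py
```

```text
t 23.825 yaw -12.36 tool in pliers mm -77.2 -4.1 push(+y) 9.32 Fx 5.17 Fz 2.0 tz 0.15 w 0.0419 g 4.899191089498345 bearing -9.33
t 23.95 yaw -12.35 tool in pliers mm -77.3 -3.7 push(+y) 10.62 Fx 3.97 Fz 1.9 tz 0.18 w 0.0419 g 5.314922922334517 bearing -9.59
```

```bash
python3 steer.py '[[[0.06,0,0.001,0,0,0,0],[0.07,0,0.001,0,0,0,0],[0.07,0,0.001,0,0,0,0],[0.07,0,0.001,-0.04,0,0,0],[0.0,-0.06,0.02,-0.05,0,0,0],[0,-0.095,0.02,-0.05,0,0,0],[0,-0.095,0.02,-0.05,0,0,0],[0,-0.095,0.02,-0.05,0,0,0]]]'|grep -E 'time|pos|force|width'; python3 - <<'E'
from cloud import *
a=cap('top');d=cap('side');o=np.array([.6365,.083])
for n,c,w in(('side',d,(280,440,150,300)),('top',a,(270,345,180,280))):
    P=cloud(c,*w);I=c['image'][w[2]:w[3],w[0]:w[1]].astype(int)
    red=(I[...,0]>1.8*I[...,1])&(I[...,0]>60)&(np.hypot(P[...,0]-.47,P[...,1]-.12)<.08)
    r=P[red];print(n,'red',len(r),r.mean(0).round(4),r.min(0).round(3),r.max(0).round(3))
    L=P.reshape(-1,3)
    for y in(-14,-12,-10,-8,-6):
        t=np.radians(y);e=np.array([np.cos(t),np.sin(t)]);q=L[:,:2]-o;x=q@e;v=q@[-e[1],e[0]];m=(L[:,2]>.014)&(L[:,2]<.023)&(x<-.045)&(x>-.14)&(abs(v)<.035)
        xx,vv=x[m]*1e3,v[m]*1e3;print(y,m.sum(),[np.percentile(vv[(xx>b)&(xx<b+30)],[3,50,97]).round(0).tolist() for b in(-135,-105,-75) if ((xx>b)&(xx<b+30)).sum()>5])
cv2.imwrite('pics/p5.png',np.hstack([cv2.resize(d['image'][190:270,290:390,::-1],None,fx=5,fy=5,interpolation=2),cv2.resize(a['image'][180:260,280:330,::-1],None,fx=5,fy=5,interpolation=2)]))
E
python3 sw.py
```

```text
time: 24.95
tool_pos: [0.461, 0.1006, 0.0195]
ft_force: [-0.4, -0.8, -0.4]
grip_width: 0.0002
gripper_force: 0.0
side red 54 [0.4762 0.1083 0.0129] [0.459 0.095 0.003] [0.493 0.113 0.023]
-14 314 [[-31.0, -19.0, 5.0], [-29.0, -8.0, 10.0], [-26.0, -6.0, 13.0]]
-12 317 [[-28.0, -15.0, 10.0], [-25.0, -5.0, 13.0], [-22.0, -4.0, 15.0]]
-10 316 [[-24.0, -11.0, 14.0], [-22.0, -2.0, 16.0], [-20.0, -1.0, 16.0]]
-8 318 [[-19.0, -7.0, 18.0], [-19.0, 0.0, 19.0], [-18.0, 0.0, 19.0]]
-6 316 [[-15.0, -3.0, 23.0], [-16.0, 1.0, 21.0], [-16.0, 3.0, 21.0]]
t 25.05 yaw -12.5 tool in pliers mm -174.5 -20.8 push(+y) -0.1 Fx 0.35 Fz 0.1 tz -0.04 w 0.0001 g 0.0 bearing -5.68<stdin>:6: RuntimeWarning: Mean of empty slice.
  ret = um.true_divide(
Traceback (most recent call last):
ValueError: zero-size array to reduction operation minimum which has no identity
```

```bash
python3 t.py .4635 .0880 -.029 -98.8
```

```text
t 25.05 pos [0.4616 0.1004 0.0195] yaw -102.5 ft [0.36 0.02 0.11] tq [-0.04  0.06 -0.04] w 0.0001 j6 [  2.  12. 111.   0.  57. 104.]
d [0.0044 0.0117 0.0485] rz -3.7
```

```bash
python3 steer.py '[[[0,0.0044,0.0117,0,0,0,-3.7],[0,0.0044,0.0117,0.015,0,0,-3.7],[0,0.0044,0.0117,0.03,0,0,-3.7],[0,0.0044,0.0117,0.042,0,0,-3.7],[0,0.0044,0.0117,0.0485,0,0,-3.7],[0,0.0044,0.0117,0.0485,0,0,-3.7]]]'|grep -E 'time|force'; python3 sw.py; python3 - <<'E'
from h import *
d=cap('side')
cv2.imwrite('pics/p5.png',cv2.resize(d['image'][185:260,290:400,::-1],None,fx=7,fy=7,interpolation=2))
E
```

```text
time: 25.8
ft_force: [0.3, 0.0, -0.3]
gripper_force: 0.0
t 25.8 yaw -8.79 tool in pliers mm -174.1 -21.8 push(+y) -0.05 Fx 0.29 Fz -0.3 tz 0.01 w -0.0003 g 0.0 bearing -1.67
```

View pics/p5.png

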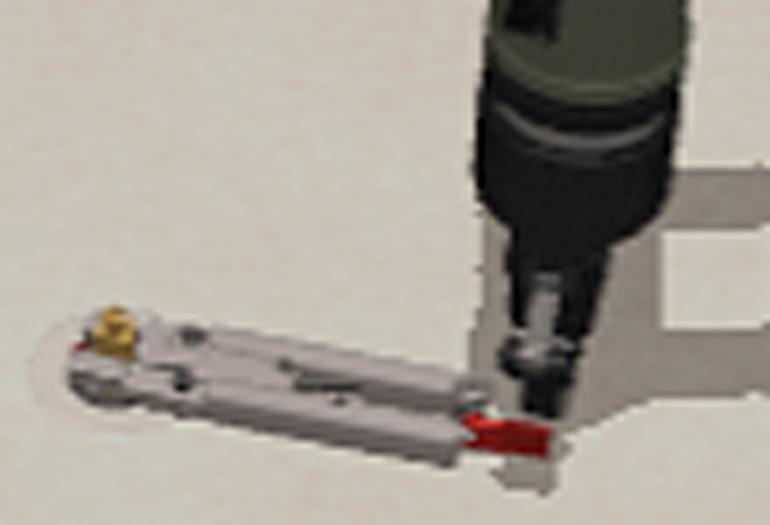

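```bash
python3 steer.py '[[[0,0.005,-0.002,0,0,0,0],[0,0.005,-0.004,0,0,0,0],[0,0.005,-0.006,0,0,0,0],[0,0.005,-0.008,0,0,0,0],[0,0.005,-0.010,0,0,0,0],[0,0.005,-0.010,0,0,0,0]]]'|grep -E 'time'; python3 sw.py
```

```text
time: 26.6
t 26.6 yaw -8.78 tool in pliers mm -168.2 -11.7 push(+y) 1.12 Fx 0.43 Fz 2.5 tz -0.0 w -0.0002 g 0.8225429942831397 bearing -4.81
```

```bash
python3 steer.py '[[[0,0,-0.0015,0,0,0,0],[0,0,-0.003,0,0,0,0],[0,0,-0.0045,0,0,0,0],[0,0,-0.006,0,0,0,0]]]'>/dev/null; python3 sw.py; python3 steer.py '[[[0,0,-0.0015,0,0,0,0],[0,0,-0.003,0,0,0,0],[0,0,-0.0045,0,0,0,0],[0,0,-0.0045,0,0,0,0]]]'>/dev/null; python3 sw.py
```

```text
t 27.1 yaw -8.8 tool in pliers mm -168.6 -5.8 push(+y) 2.34 Fx -0.65 Fz 1.8 tz -0.01 w -0.0004 g 1.2286705842416268 bearing -6.82
t 27.6 yaw -8.79 tool in pliers mm -168.5 -1.3 push(+y) 2.0 Fx 0.74 Fz 0.8 tz 0.01 w -0.0003 g 1.5277928464638535 bearing -8.36
```

```bash
python3 steer.py '[[[0,0,-0.0015,0,0,0,0],[0,0,-0.003,0,0,0,0],[0,0,-0.0045,0,0,0,0],[0,0,-0.0045,0,0,0,0]]]'>/dev/null; python3 sw.py; python3 steer.py '[[[0,0,-0.0015,0,0,0,0],[0,0,-0.003,0,0,0,0],[0,0,-0.0045,0,0,0,0],[0,0,-0.0045,0,0,0,0]]]'>/dev/null; python3 sw.py
```

```text
t 28.1 yaw -8.79 tool in pliers mm -168.3 3.4 push(+y) 2.42 Fx 0.74 Fz 0.7 tz 0.01 w 0.0001 g 1.2672471781843342 bearing -9.94
t 28.6 yaw -8.79 tool in pliers mm -168.2 7.8 push(+y) 2.95 Fx 0.52 Fz 1.2 tz -0.02 w -0.0001 g 1.2471236597048119 bearing -11.46
```

```bash
python3 steer.py '[[[0,0,-0.0015,0,0,0,0],[0,0,-0.003,0,0,0,0],[0,0,-0.0045,0,0,0,0],[0,0,-0.0045,0,0,0,0]]]'>/dev/null; python3 sw.py; python3 loc.py|sed -n 2p; python3 - <<'E'
from cloud import *
d=np.load('side.npz');w=(280,440,150,300);P=cloud(d,*w);I=d['image'][w[2]:w[3],w[0]:w[1]].astype(int)
t=np.radians(-8.8);e=np.array([np.cos(t),np.sin(t)]);q=P[...,:2]-[.6365,.083];x=q@e*1e3;v=q@[-e[1],e[0]]*1e3
red=(I[...,0]>1.8*I[...,1])&(I[...,0]>60)&(x<-100)&(x>-220)&(abs(v)<90);print('red',x[red].mean(),v[red].mean(),red.sum())
m=(P[...,2]>.014)&(P[...,2]<.023)
for b in range(-140,20,20):
    k=v[m&(x>b)&(x<b+20)&(abs(v)<90)];print(b,np.percentile(k,[3,50,97]).round(0) if len(k)>3 else 0)
E
```

```text
t 29.1 yaw -8.78 tool in pliers mm -168.9 12.7 push(+y) 0.35 Fx -0.19 Fz -0.4 tz 0.05 w -0.0001 g 0.0 bearing -13.08
yaw -8.783859749570576 bite est [0.59727918 0.11656885]
red -160.51196175050057 58.774811355093945 47
-140 [-20.  46.  61.]
-120 [-19.  31.  52.]
-100 [-20.  16.  43.]
-80 [-19.  12.  33.]
-60 [-19.   4.  23.]
-40 [-17.  -1.  21.]
-20 [-17.   6.  21.]
0 [-16.  12.  22.]
```

```bash
python3 steer.py '[[[0,0,0,-0.04,0,0,0],[0,0,0,-0.09,0,0,0],[0,0,0,-0.13,0,0,0],[0,0,0,-0.13,0,0,0],[0,0,0,-0.13,0,0,0],[0,0,0,-0.13,0,0,0],[0,0,0,-0.13,0,0,0]]]'|grep -E 'time|pos|force'; python3 - <<'E'
from h import *
d=cap('side');print(ctrl.finish_job())
E
```

```text
time: 30.02
tool_pos: [0.4707, 0.1207, 0.0991]
ft_force: [0.1, 0.7, 0.1]
gripper_force: 0.0
the job is handed in; nothing more can be done
None
```

I handed the job in at about 30 s (limit 72 s): the pliers locked on the stem, I swung it clockwise to its stop and nipped it (about 6 N extra at the handles, some 30 N on the lug), then flicked the release. The pliers sprang open on the shelf. Handing in returned no verdict; I couldn't read the lug force or lock angle directly, and didn't check the bystanders afterwards.

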